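# Lid a glass food box and hold the vacuum pump on its valve

### The job

Close the glass box of sliced avocado with its vacuum lid, pushed in level until the lid's plate rests on the rim all round. Then take the hand vacuum pump out of its charging dock and hold it upright on the lid, its soft rubber cup centred over the valve, pressing lightly so that the cup is squeezed by about half its travel: more than it would be by just standing there, but not squashed right up. Finish while still holding the pump pressed there; leave the oil bottle, the rice tub and the sauce dish where they stand.

Things in the scene. Friction and masses are not known exactly. Their poses are not given: they have to be found in the camera images.
- container: Open rectangular glass food box with avocado slices in it (below 30 mm), loose, about 0.65 kg; outside 150 mm along its x, 110 mm along its y, 60 mm tall, walls and bottom 5 mm (opening 140 x 100 mm). Origin: centre of its underside, on the counter; z up.
- lid: Grey vacuum lid of the box, 140 g, lying bar up. Grip bar 60 (x) x 36 (y) x 18 mm, flat sides, on a plate 158 (x) x 118 (y) x 6 mm; below it a plug 136 x 96 x 10 mm that drops into the opening (2 mm play each side, either way round). Origin: centre of the bar, 9 mm above the plate's top, 25 mm above the plug's underside; seated, 75 mm above the box's underside.
- valve (a point): The valve on the lid: a small dark disc (12 mm) in the middle of the flat top of the grip bar, 9 mm above the lid's origin. This point is its centre, on the bar's top face.
- dock: White charging dock of the pump, fixed: foot 85 x 100 mm, with a round socket (collar 68 mm wide, rim 44 mm above the counter) in which the nose of the pump stands 24 mm deep with about 2.5 mm play. Draw the pump straight up out of it. Origin: centre of its underside; z up.
- pump: White upright hand vacuum pump, about 220 g, in the dock: round barrel 42 mm in diameter, 150 mm long, dark ribbed grip band near the top. Origin: on the axis, middle of the band, 38 mm below the top, 112 mm above the barrel's lower end; z up along the axis. The rubber cup sticks out 14 mm more, its lip 126 mm below the origin when free. In the dock the origin is 132 mm above the counter.
- cup (a joint): How far the pump's bellows cup is squeezed up into the barrel, m: 0 hanging free, 0.010 squashed right up. It acts as a spring of 1 N per mm (10 N when squashed up); the pump's own weight would squeeze it by only 2 to 3 mm. It springs back when let off.
- cup_lip (a point): Centre of the lip (26 mm in diameter) of the pump's rubber cup, the face that goes on the valve; moves with the cup.
- bottle: Oil squeeze bottle, 62 mm in diameter, 180 mm tall, loose bystander. Origin: centre of its underside.
- tub: White round rice tub, 210 mm across the rim, 100 mm tall, loose bystander. Origin: centre of its underside.
- dish: Small white sauce dish, 84 mm across, 32 mm tall, loose bystander. Origin: centre of its underside.
There are look-alikes about, which are no part of the job. Several things look just like the lid: the one meant starts farthest to the robot's right. What is shaped like the pump but pink is not meant.

How it is judged:
By the outcome, as a careful person would: the job done as asked, in the order asked, and still so for the second after the job is handed in, while the arm keeps its last pose, push and grip.
It also fails if it takes over 67 s, if anything falls off the work surface, if the arm or the gripper's body presses on something with over 40 N, if the wrist force passes 120 N, or if a joint passes its speed limit or range.

### The arm

A 6-joint arm with a two-finger parallel gripper is mounted at the origin on the work surface. World frame = base frame: x ahead of the robot, y to its left, z up, the work surface at z = 0. Lengths are in m, angles in rad, forces in N, time in s.
With the tool pointing down it reaches from about 0.325 to 0.875 m from the base axis. Payload 4.4 kg.
Tool frame: the origin (TCP) lies at the very end of the fingers, on their centre line; the grasp point (between the pads) lies 19 mm behind it; z points along the fingers, y is the direction in which the jaws open and shut (so a half turn about z gives the same grasp; the last joint's range is limited). The gripper opens to 85 mm and grips with 20 to 120 N. Pads are 22 mm wide; open, the fingers measure 114 mm over their backs; the gripper's body (76 mm by 85 mm) begins 54 mm behind the grasp point. The pads swing forward as they close: fully open they stand 13 mm farther back than shut.
Start: joints at [0.954, 0.207, 1.542, -0, 1.393, -0.15], TCP at [0.259, 0.513, 0.205] pointing down, gripper open.
Joint ranges: [-2.73, 2.73], [-0.86, 2.22], [0.23, 2.46], [-1.11, 4.25], [0.08, 2.63], [-2.82, 2.82]. Speed limits (rad/s): [2.79, 2.79, 3.14, 3.14, 3.14, 3.14].

### API

Orientations are given as a rotation vector (axis times angle).
In Python, from bench import manip, eyes, workorder gives the robot as it stands. Calls block until the motion is done:
- manip.move_to(position, orientation): joint-space move of the TCP to a pose.
- manip.line_to(position, frame=None, velocity=0.15, contact_N=None): straight line of the TCP; frame=None keeps the orientation; velocity is the mean speed in m/s. With contact_N (N) it stops when the force on the tool has changed by that much, and returns True; else False.
- manip.move_joints(angles): joint-space move.
- manip.move_gripper(opening, effort=None): opening from 0.0 (shut) to 1.0 (fully open); effort is the grip in N (None keeps the last); returns when the fingers have stopped.
- manip.sleep(seconds).
- manip.ik(position, orientation): joint angles nearest the present ones, or None.
- manip.get_state(): the state.
- eyes.grab_frame(name): name is "scene" or "top"; returns a dict with "img" (480x640x3 uint8, red, green, blue), "z_map" (480x640 float32, m along the optical axis (not along the pixel's ray), 0 where there is no reading), "K" (3x3 intrinsics, pixels), "view" (4x4, takes a point from world to camera coordinates). Camera axes: x right, y down, z forward; pixel columns grow to the right and rows downward; lengths in m; the calibration is good to about 2 mm. A picture is of the moment at which its call begins.
A pose or a line that the arm cannot do raises manip.PlanningError and nothing moves.
- workorder.hand_in(): hands the job in, once; it reports no verdict.
The state is a dict: "time_s": time; "q": joint angles; "qd": joint speeds; "effort": joint torques, N m; "eef_pos": TCP position; "tcp_rot": TCP orientation; "ft_force": force on the tool from outside, world axes, zero at the start; "torque": the same for the moment, N m; "width": opening from 0.0 (shut) to 1.0 (fully open).
Only numpy, scipy, OpenCV 4.12 (cv2) and the standard library are available. Lean on these libraries where they do the work, as an engineer would, in place of code of your own. Each camera call takes 0.05 s, during which the arm holds its last target.

## Working session

There is one attempt and no reset: what is moved stays moved. The work goes in short steps, each a Python script; the robot and the scene stay as the last script left them, time stands still between calls to the robot, and variables do not carry over. Pictures are saved under pics/ and viewed, and the job is handed in when it is done.

```bash
mkdir -p pics; ls; cat > h.py <<'E'
import numpy as np, cv2
from bench import manip, eyes, workorder
def grab(n):
    f=eyes.grab_frame(n); np.savez('/tmp/%s.npz'%n,**{k:np.asarray(f[k]) for k in('img','z_map','K','view')}); return f
def load(n): return dict(np.load('/tmp/%s.npz'%n))
def save(img,name): cv2.imwrite('pics/'+name,cv2.cvtColor(img,cv2.COLOR_RGB2BGR))
def cloud(f):
    v,u=np.mgrid[0:480,0:640]; z=f['z_map'].astype(float); K=f['K']
    P=np.stack([(u-K[0,2])/K[0,0]*z,(v-K[1,2])/K[1,1]*z,z,np.ones_like(z)],-1)
    W=P@np.linalg.inv(f['view']).T; W=W[...,:3]; W[z==0]=np.nan; return W
E
python3 - <<'E'
from h import *
for n in('scene','top'):
    f=grab(n); save(f['img'],n+'0.png'); print(n,f['K'],np.linalg.inv(f['view']).round(3))
s=manip.get_state(); print(s)
E
```

```text
pics
scene [[459.25637968   0.         321.06657881]
 [  0.         459.25637968 233.26173092]
 [  0.           0.           1.        ]] [[ 0.312  0.695 -0.647  1.319]
 [ 0.95  -0.24   0.201 -0.275]
 [-0.016 -0.678 -0.735  0.984]
 [ 0.     0.     0.     1.   ]]
top [[444.00542427   0.         324.0122384 ]
 [  0.         444.00542427 240.83503243]
 [  0.           0.           1.        ]] [[ 2.000e-02 -9.960e-01  8.900e-02  4.090e-01]
 [-1.000e+00 -2.000e-02  3.000e-03 -2.300e-02]
 [-1.000e-03 -8.900e-02 -9.960e-01  1.361e+00]
 [ 0.000e+00  0.000e+00  0.000e+00  1.000e+00]]
{'time_s': 0.1, 'q': array([ 9.53474920e-01,  2.07381610e-01,  1.54284081e+00, -1.90291467e-06,
        1.39353840e+00, -1.50465115e-01]), 'qd': array([-0.00070555, -0.00037963, -0.00346609, -0.00074508, -0.00041105,
        0.0005484 ]), 'effort': array([-4.91676547e-04, -3.84086394e+01, -2.92548573e+01, -1.85071849e-04,
        4.78751215e-03,  1.19546613e-05]), 'eef_pos': array([0.25834113, 0.51283994, 0.20390128]), 'tcp_rot': array([-0.72650619, -3.05560018,  0.00315814]), 'ft_force': array([ 0.29412674, -0.37201403, -0.32707582]), 'torque': array([ 0.03443704, -0.03613728, -0.00762845]), 'width': 0.9983590451345445}
```

View pics/scene0.png

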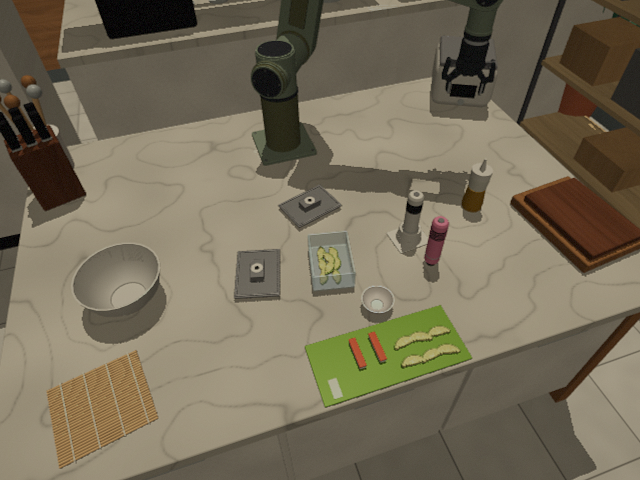

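View pics/top0.png

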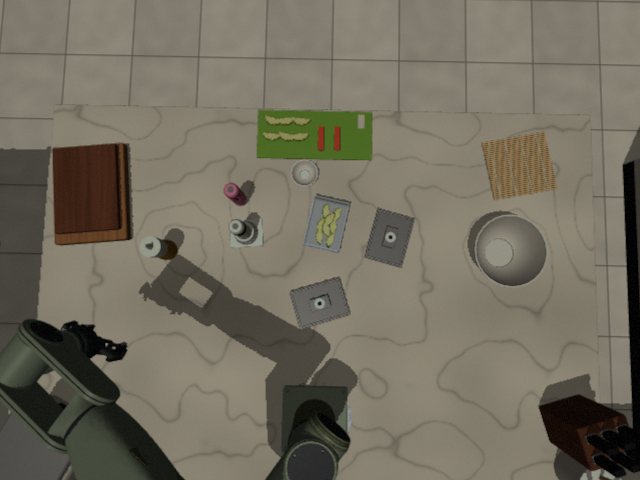

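In the scene view I can see two lid-like plates, at (258,275) and (310,207). In the top view they are at (390,238) and (320,303). The one farthest to the robot's right (image right in the top view) is top (390,238). The pump candidates are the white one at top (240,232) and the pink one at (235,193); I want the white one. I'll check both in crops and measure.

```bash
python3 - <<'E'
from h import *
f=load('top'); im=f['img']
save(cv2.resize(im[165:335,210:430],None,fx=3.6,fy=3.4*36/34,interpolation=cv2.INTER_CUBIC)[:600],'topcrop.png')
W=cloud(f)
for n,(u,v) in dict(lidA=(383,225),lidAbar=(390,238),lidB=(320,303),lidBp=(305,303),boxrim=(310,200),table=(360,320),dish=(305,173),bottle=(150,243),pump=(236,227),pink=(232,188),board=(330,150)).items(): print(n,W[v,u].round(4))
# per-object clouds
def rect(name,mask):
    p=W[mask][:,:2].astype(np.float32); r=cv2.minAreaRect(p*1000); print(name,mask.sum(),r, np.nanmedian(W[mask][:,2]).round(4))
Z=W[...,2]; vv,uu=np.mgrid[0:480,0:640]
box=lambda a,b,c,d:(uu>=a)&(uu<b)&(vv>=c)&(vv<d)
rect('lidA plate',box(360,420,200,275)&(Z>.008)&(Z<.022))
rect('lidA bar',box(360,420,200,275)&(Z>.028))
rect('lidB plate',box(285,355,272,332)&(Z>.008)&(Z<.022))
rect('container rim',box(295,360,188,258)&(Z>.05))
rect('container all',box(295,360,188,258)&(Z>.02))
rect('pump top',box(222,270,205,255)&(Z>.15))
g=load('scene'); save(cv2.resize(g['img'][170:320,220:520],None,fx=2.6,fy=2.6,interpolation=cv2.INTER_CUBIC),'scenecrop.png')
W2=cloud(g)
for n,(u,v) in dict(lidAbar=(257,265),pumptop=(415,193),rimnear=(333,292),table=(210,230)).items(): print('S',n,W2[v,u].round(4))
E
```

```text
lidA [ 0.5815 -0.1982  0.0106]
lidAbar [ 0.5394 -0.2162  0.0359]
lidB [ 0.3419 -0.0105  0.0337]
lidBp [0.3401 0.0348 0.0158]
boxrim [ 0.6573  0.0277 -0.0045]
table [ 0.2914 -0.1326 -0.0022]
dish [0.7407 0.0449 0.0029]
bottle [0.5016 0.4594 0.145 ]
pump [0.5473 0.2188 0.1732]
pink [0.6557 0.2358 0.1633]
board [ 0.8133 -0.0315  0.0102]
lidA plate 1717 ((553.2474365234375, -220.5918731689453), (118.3892593383789, 176.3895721435547), 75.4422378540039) 0.0155
lidA bar 229 ((544.1673583984375, -217.81137084960938), (36.000370025634766, 59.74766540527344), 75.67403411865234) 0.0334
lidB plate 1801 ((342.4765625, -9.424530029296875), (117.96155548095703, 158.16114807128906), 17.469966888427734) 0.0156
container rim 305 ((579.8642578125, -24.09947967529297), (109.9665756225586, 150.640869140625), 77.98199462890625) 0.0585
container all 596 ((579.7023315429688, -24.065017700195312), (109.9665756225586, 150.97193908691406), 77.98199462890625) 0.0519
pump top 190 ((551.3602905273438, 220.51805114746094), (39.331695556640625, 38.602447509765625), 4.957964897155762) 0.1679
S lidAbar [ 0.5345 -0.2119  0.0331]
S pumptop [0.5495 0.2217 0.1739]
S rimnear [ 0.6611 -0.0422  0.0018]
S table [ 0.3352 -0.3118  0.0026]
```

View pics/topcrop.png

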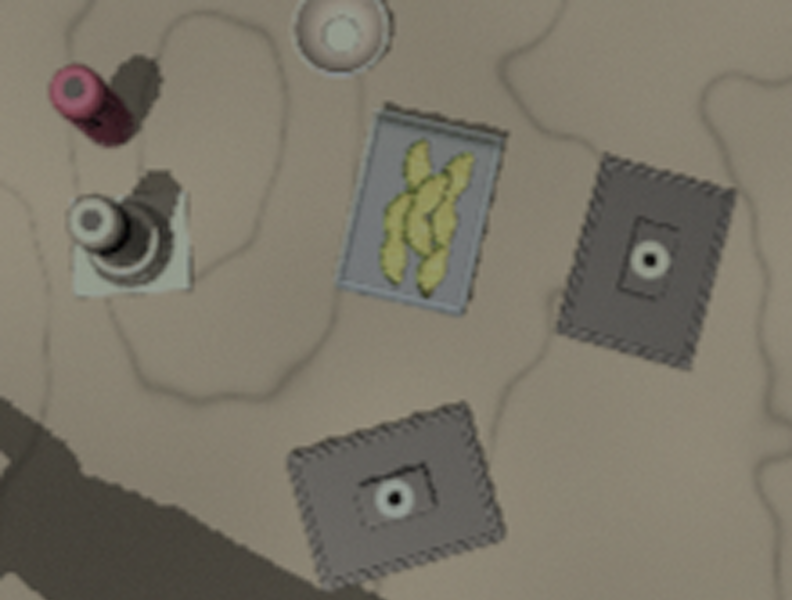

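View pics/scenecrop.png

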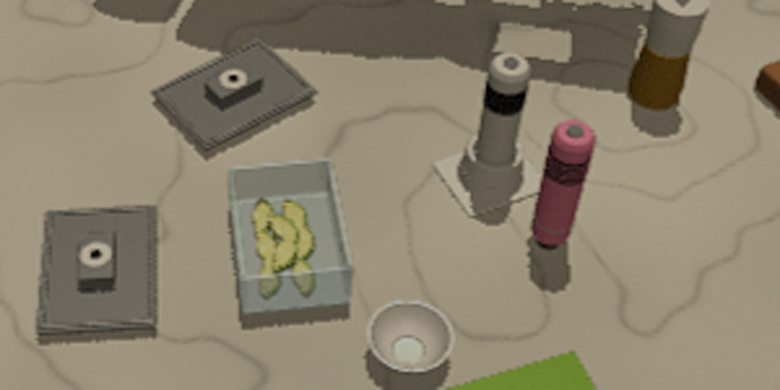

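The close crops confirm the choice. The lid is the right-hand plate at top (390,238), with its bar fitted at 36 x 60 mm and its top at 0.034 m. The box rim fits at 110 x 150.6 mm. The white pump stands in its dock at (0.551, 0.220). I'll cross-check with the scene camera, then grasp the lid.

```bash
cat >> h.py <<'E'
from scipy.spatial.transform import Rotation as R
def down(a):
    "rotvec, tool z down, tool y at world angle a (rad)"
    y=np.array([np.cos(a),np.sin(a),0]); z=np.array([0,0,-1.]); x=np.cross(y,z)
    return R.from_matrix(np.stack([x,y,z],1)).as_rotvec()
E
python3 - <<'E'
from h import *
W=cloud(load('scene')); 
def rect(name,c,r,z0,z1):
    m=(np.hypot(W[...,0]-c[0],W[...,1]-c[1])<r)&(W[...,2]>z0)&(W[...,2]<z1)
    p=W[m]; r=cv2.minAreaRect(p[:,:2].astype(np.float32)*1000); print(name,m.sum(),np.round(r[0],1),np.round(r[1],1),round(r[2],2),np.median(p[:,2]).round(4))
rect('lid bar',(.544,-.218),.05,.029,.05)
rect('lid plate',(.544,-.218),.12,.012,.02)
rect('rim',(.58,-.024),.11,.056,.08)
rect('pumptop',(.55,.22),.04,.15,.2)
W=cloud(load('top'))
rect('T lid bar',(.544,-.218),.05,.029,.05)
rect('T lid plate',(.544,-.218),.105,.013,.02)
rect('T rim',(.58,-.024),.11,.056,.08)
rect('T pumptop',(.55,.22),.04,.16,.2)
for d in(75.5,255.5,-104.5):
    a=np.deg2rad(d)
    for p in((.544,-.218,.15),(.58,-.024,.12)): print(d,manip.ik(np.array(p),down(a)))
for d in(0,90,-90,78,-102): print(d,manip.ik(np.array([.551,.2205,.25]),down(np.deg2rad(d))),manip.ik(np.array([.58,-.024,.186]),down(np.deg2rad(d))))
E
```

```text
lid bar 253 [ 544.9 -214.2] [35.8 62.6] 74.0 0.0343
lid plate 1674 [ 544.5 -215.5] [116.3 162.7] 75.33 0.0166
rim 350 [580.4 -20.7] [109.7 153.5] 77.96 0.0595
pumptop 204 [555.4 222.6] [38.9 39.8] 35.94 0.1678
T lid bar 219 [ 544.2 -217.8] [36.  59.7] 75.67 0.0337
T lid plate 1304 [ 544.2 -217.9] [117.8 157.7] 75.4 0.016
T rim 233 [579.5 -24.1] [109.9 149.9] 78.0 0.0591
T pumptop 176 [551.3 220.7] [39.3 38.3] 4.96 0.1682
75.5 [-0.52876093  0.2787759   1.57054833  0.          1.29226842 -1.84648452]
75.5 [-1.90400542e-01  2.99682922e-01  1.61065250e+00 -4.44089210e-16
  1.23125723e+00 -1.50812413e+00]
255.5 [-5.28760934e-01  2.78775901e-01  1.57054833e+00 -8.88178420e-16
  1.29226842e+00  1.29510813e+00]
255.5 [-1.90400542e-01  2.99682922e-01  1.61065250e+00 -8.88178420e-16
  1.23125723e+00  1.63346853e+00]
-104.5 [-5.28760934e-01  2.78775901e-01  1.57054833e+00 -4.44089210e-16
  1.29226842e+00  1.29510813e+00]
-104.5 [-1.90400542e-01  2.99682922e-01  1.61065250e+00 -4.44089210e-16
  1.23125723e+00  1.63346853e+00]
0 [ 2.34902804e-01  2.14920137e-01  1.43833906e+00 -4.44089210e-16
  1
[... 186 characters left out ...]
4089210e-16
  1.48833345e+00 -1.33589352e+00] [-0.19040054  0.23378528  1.54880938  0.          1.35899799 -1.76119687]
-90 [ 2.34902804e-01  2.14920137e-01  1.43833906e+00 -4.44089210e-16
  1.48833345e+00  1.80569913e+00] [-1.90400542e-01  2.33785281e-01  1.54880938e+00 -4.44089210e-16
  1.35899799e+00  1.38039578e+00]
78 [ 2.34902804e-01  2.14920137e-01  1.43833906e+00 -4.44089210e-16
  1.48833345e+00 -1.12645401e+00] [-0.19040054  0.23378528  1.54880938  0.          1.35899799 -1.55175736]
-102 [ 2.34902804e-01  2.14920137e-01  1.43833906e+00 -8.88178420e-16
  1.48833345e+00  2.01513864e+00] [-1.90400542e-01  2.33785281e-01  1.54880938e+00 -8.88178420e-16
  1.35899799e+00  1.58983529e+00]
```

```bash
python3 - <<'E'
from h import *
a=np.deg2rad(75.4); p=np.array([.5445,-.216,.10])
manip.move_gripper(0.68,effort=40)
manip.move_to(p,down(a))
s=manip.get_state(); print(s['time_s'],s['eef_pos'],s['ft_force'],s['width'])
c=manip.line_to([p[0],p[1],.010],velocity=.06,contact_N=4)
s=manip.get_state(); print(c,s['time_s'],s['eef_pos'],s['ft_force'],s['width'])
E
```

```text
3.275 [ 0.54484286 -0.21521554  0.1001218 ] [-0.05238253 -0.08661859  0.31519447] 0.6843403651058001
False 4.925 [ 0.5448691  -0.21620877  0.01048254] [-0.35044684 -0.53694936  0.05317334] 0.678211049900727
```

```bash
python3 - <<'E'
from h import *
p=np.array([.5445,-.216])
manip.line_to([*p,.0145],velocity=.05)
manip.move_gripper(0,effort=40)
s=manip.get_state(); print(s['time_s'],s['eef_pos'],s['ft_force'],s['width'])
f=grab('scene'); save(cv2.resize(f['img'][160:320,200:400],None,fx=3.6,fy=3.6,interpolation=cv2.INTER_CUBIC),'grip.png')
manip.line_to([*p,.06],velocity=.08)
s=manip.get_state(); print(s['time_s'],s['eef_pos'],s['ft_force'],s['torque'],s['width'])
E
```

```text
5.7583 [ 0.54448475 -0.21598744  0.01445868] [ 0.0295527  -0.13491824  0.26900631] 0.005435542239969715
6.525 [ 0.54438581 -0.2159563   0.06014486] [-0.48498249 -0.2190816  -0.00123314] [-0.02048909 -0.00119417  0.00241622] -0.0020574420744024174
```

View pics/grip.png

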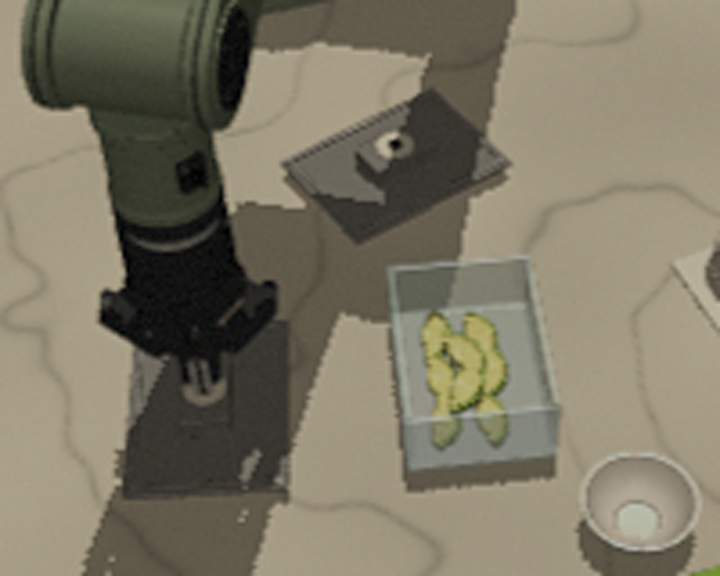

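```bash
python3 - <<'E'
from h import *
for n in('scene','top'): f=grab(n); save(f['img'],n+'1.png')
f=load('scene');save(cv2.resize(f['img'][200:320,200:350],None,fx=5,fy=5,interpolation=cv2.INTER_CUBIC),'grip1.png')
s=manip.get_state(); print(s['eef_pos'],R.from_rotvec(s['tcp_rot']).as_matrix().round(3),s['q'],manip.ik(s['eef_pos'],s['tcp_rot']))
for n in('scene','top'):
  W=cloud(load(n)); m=(np.hypot(W[...,0]-.5445,W[...,1]+.216)<.11)
  h,e=np.histogram(W[m][:,2],np.arange(-.006,.2,.006)); print(n,list(zip(e.round(3),h)))
E
```

```text
[ 0.54390506 -0.21566212  0.05934117] [[-0.968  0.252 -0.001]
 [ 0.252  0.968  0.001]
 [ 0.001  0.    -1.   ]] [-5.25344284e-01  3.84829282e-01  1.63777971e+00 -1.96489766e-05
  1.12037212e+00 -1.84129651e+00] [-5.25344284e-01  3.84829282e-01  1.63777971e+00 -1.96489766e-05
  1.12037212e+00 -1.84129651e+00]
scene [(np.float64(-0.006), np.int64(780)), (np.float64(0.0), np.int64(1260)), (np.float64(0.006), np.int64(27)), (np.float64(0.012), np.int64(1248)), (np.float64(0.018), np.int64(468)), (np.float64(0.024), np.int64(32)), (np.float64(0.03), np.int64(194)), (np.float64(0.036), np.int64(54)), (np.float64(0.042), np.int64(0)), (np.float64(0.048), np.int64(0)), (np.float64(0.054), np.int64(0)), (np.float64(0.06), np.int64(0)), (np.float64(0.066), np.int64(0)), (np.float64(0.072), np.int64(0)), (np.float64(0.078), np.int64(0)), (np.float64(0.084), np.int64(0)), (np.float64(0.09), np.int64(10)), (np.float64(0.096), np.int64(20)), (np.float64(0.102), np.int64(19)), (np.float64(0.108), np.int64(20)), (np.float64(0.114), np.int64(15)), (np.float64(0.12), np.int64(20)), (np.float64(0.126), 
[... 866 characters left out ...]
(0.072), np.int64(0)), (np.float64(0.078), np.int64(0)), (np.float64(0.084), np.int64(0)), (np.float64(0.09), np.int64(0)), (np.float64(0.096), np.int64(0)), (np.float64(0.102), np.int64(0)), (np.float64(0.108), np.int64(0)), (np.float64(0.114), np.int64(0)), (np.float64(0.12), np.int64(0)), (np.float64(0.126), np.int64(0)), (np.float64(0.132), np.int64(0)), (np.float64(0.138), np.int64(0)), (np.float64(0.144), np.int64(0)), (np.float64(0.15), np.int64(1)), (np.float64(0.156), np.int64(2)), (np.float64(0.162), np.int64(1)), (np.float64(0.168), np.int64(4)), (np.float64(0.174), np.int64(30)), (np.float64(0.18), np.int64(12)), (np.float64(0.186), np.int64(0)), (np.float64(0.192), np.int64(0))]
```

View pics/grip1.png

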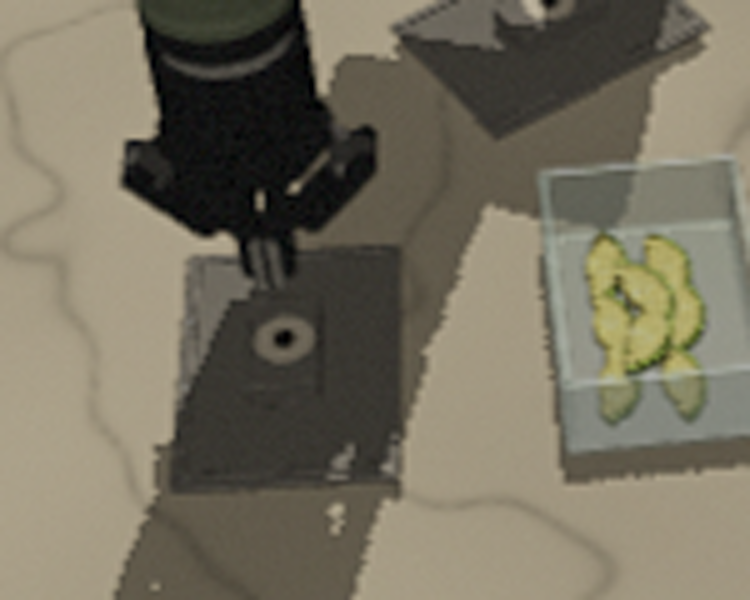

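View pics/top1.png

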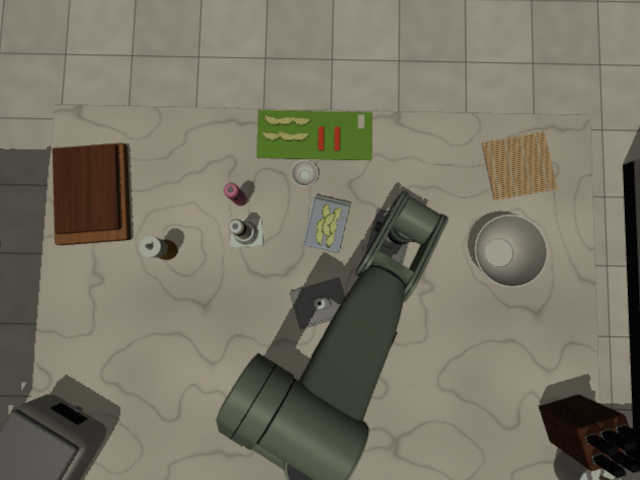

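The scene view shows the shut fingertips near pixel (254,257), at about z = 0.09, but the reported TCP z is 0.059. That doesn't agree with the stated TCP. I'll measure the true tip offset before trying again.

```bash
python3 - <<'E'
from h import *
f=load('scene'); W=cloud(f)
m=(np.hypot(W[...,0]-.5445,W[...,1]+.216)<.07)&(W[...,2]>.06)&(W[...,2]<.135)
p=W[m]; o=np.argsort(p[:,2])
vs,us=np.nonzero(m)
for k in o[:14]: print(us[k],vs[k],p[k].round(4))
for z0 in np.arange(.09,.135,.006):
    q=p[(p[:,2]>z0)&(p[:,2]<z0+.006)]; print(z0.round(3),len(q),q.mean(0).round(4),q.min(0).round(4),q.max(0).round(4))
def proj(P):
    c=f['view']@np.append(P,1); q=f['K']@c[:3]; return (q[:2]/q[2]).round(1)
e=manip.get_state()['eef_pos']; print('TCP px',proj(e),'tip+33',proj(e+[0,0,.033]))
print('bar top px',proj([.5445,-.216,.034]))
E
```

```text
252 257 [ 0.5522 -0.222   0.0905]
256 257 [ 0.5557 -0.2124  0.0907]
255 257 [ 0.5557 -0.2148  0.0917]
257 255 [ 0.5512 -0.2086  0.092 ]
255 256 [ 0.5537 -0.2142  0.0931]
254 257 [ 0.5561 -0.2173  0.0931]
253 257 [ 0.5555 -0.2197  0.0933]
250 255 [ 0.5472 -0.2256  0.0941]
252 256 [ 0.5531 -0.2215  0.0952]
254 256 [ 0.5547 -0.2167  0.0953]
251 255 [ 0.5497 -0.2233  0.0961]
249 255 [ 0.5481 -0.2281  0.0961]
253 255 [ 0.5519 -0.2185  0.0967]
256 256 [ 0.5579 -0.2121  0.097 ]
0.09 10 [ 0.5535 -0.2173  0.0929] [ 0.5472 -0.2256  0.0905] [ 0.5561 -0.2086  0.0953]
0.096 20 [ 0.5524 -0.2135  0.0987] [ 0.5433 -0.2281  0.0961] [ 0.5579 -0.2006  0.1012]
0.102 19 [ 0.5517 -0.2139  0.105 ] [ 0.5417 -0.229   0.1023] [ 0.5568 -0.1996  0.1079]
0.108 20 [ 0.553  -0.2167  0.1105] [ 0.5468 -0.2286  0.108 ] [ 0.5577 -0.2041  0.1134]
0.114 15 [ 0.5521 -0.2147  0.1175] [ 0.5338 -0.2281  0.1141] [ 0.5584 -0.2032  0.12  ]
0.12 20 [ 0.5517 -0.2158  0.1227] [ 0.5353 -0.2252  0.1203] [ 0.5591 -0.2028  0.1253]
0.126 19 [ 0.5538 -0.2152  0.1301] [ 0.5371 -0.2355  0.127 ] [ 0.5617 -0.191   0.132 ]
0.132 18 [ 0.5529 -0.2184  0.1332] [ 0.5429 -0.2456  0.1321] [ 0.5619 -0.1882  0.1346]
TCP px [255.2 261.7] tip+33 [253.6 253.5]
bar top px [256.3 268. ]
```

```bash
python3 - <<'E'
from h import *
p=np.array([.5445,-.216])
manip.move_gripper(0.68)
manip.line_to([*p,.012],velocity=.12)
try:
    c=manip.line_to([*p,-.03],velocity=.04,contact_N=4)
except manip.PlanningError as e: print('PE',e); c=None
s=manip.get_state(); print(c,s['time_s'],s['eef_pos'],s['ft_force'],s['width'])
f=grab('scene'); save(cv2.resize(f['img'][200:320,200:350],None,fx=5,fy=5,interpolation=cv2.INTER_CUBIC),'grip2.png')
E
```

```text
True 8.4583 [ 0.54440052 -0.21595864 -0.01485978] [-1.54722131 -0.24220227  5.71812015] 0.6803757313161612
```

View pics/grip2.png

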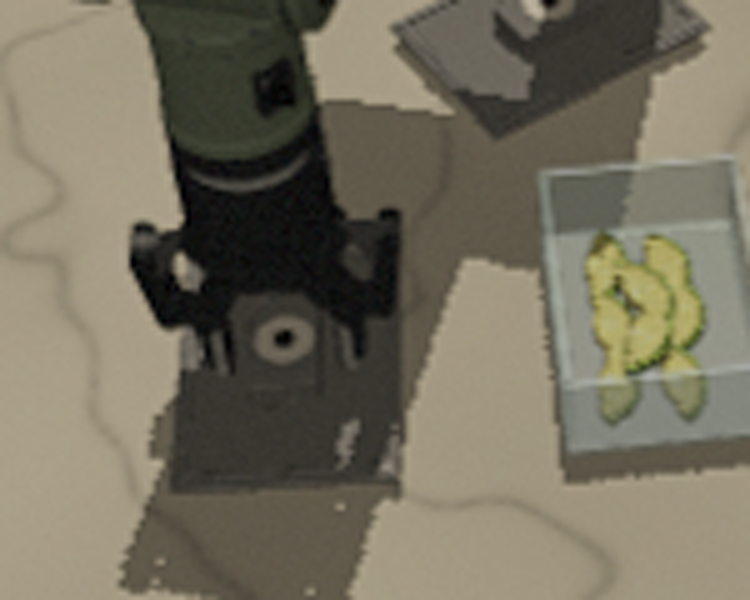

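The fingers straddle the bar and touch the plate (contact at TCP z = -0.015), so the true tips are about 31 mm above the reported TCP. I'll back off 4 mm and close.

```bash
python3 - <<'E'
from h import *
p=np.array([.5445,-.216])
manip.line_to([*p,-.0105],velocity=.05)
manip.move_gripper(0,effort=50)
s=manip.get_state(); print(s['time_s'],s['eef_pos'],s['ft_force'],s['torque'],s['width'])
manip.line_to([*p,.085],velocity=.1)
s=manip.get_state(); print(s['time_s'],s['eef_pos'],s['ft_force'],s['torque'],s['width'])
b=np.array([.580,-.0224]); a=np.deg2rad(78)
manip.line_to([*b,.085],frame=down(a),velocity=.12)
for n in('scene','top'): f=grab(n); save(f['img'],n+'2.png')
s=manip.get_state(); print(s['time_s'],s['eef_pos'],s['ft_force'],s['torque'],s['width'])
f=load('scene');save(cv2.resize(f['img'][160:320,260:420],None,fx=3.7,fy=3.7,interpolation=cv2.INTER_CUBIC),'hover.png')
f=load('top');save(cv2.resize(f['img'][165:285,260:400],None,fx=5,fy=5,interpolation=cv2.INTER_CUBIC),'hovert.png')
E
```

```text
9.0833 [ 0.54443108 -0.2159805  -0.01069045] [-0.22028379  0.18886927 -0.33841139] [-0.03261235  0.00532172 -0.02655228] 0.4081918867115007
10.1917 [ 0.54373181 -0.21557158  0.08403721] [-0.25295641  0.36790867 -1.05510354] [0.00358058 0.00950144 0.00521268] 0.4090679803916539
12.0833 [ 0.57995817 -0.02301488  0.08497801] [-0.0768997   0.45623637 -1.86679323] [ 0.05336739 -0.00977896  0.01122704] 0.4118287401313369
```

View pics/hover.png

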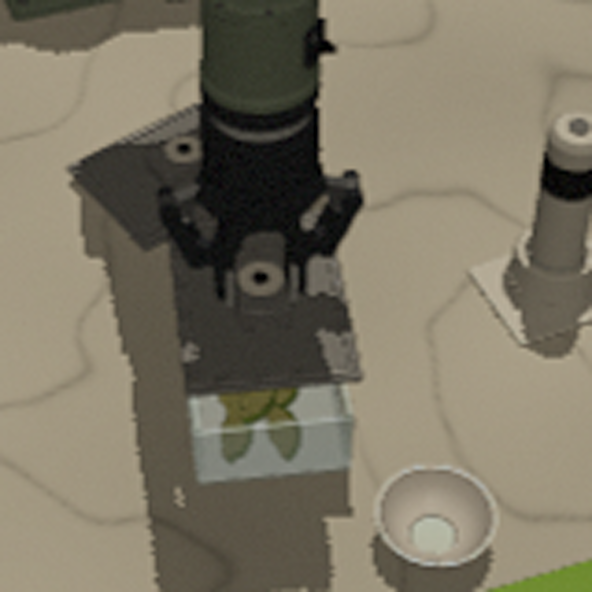

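View pics/hovert.png

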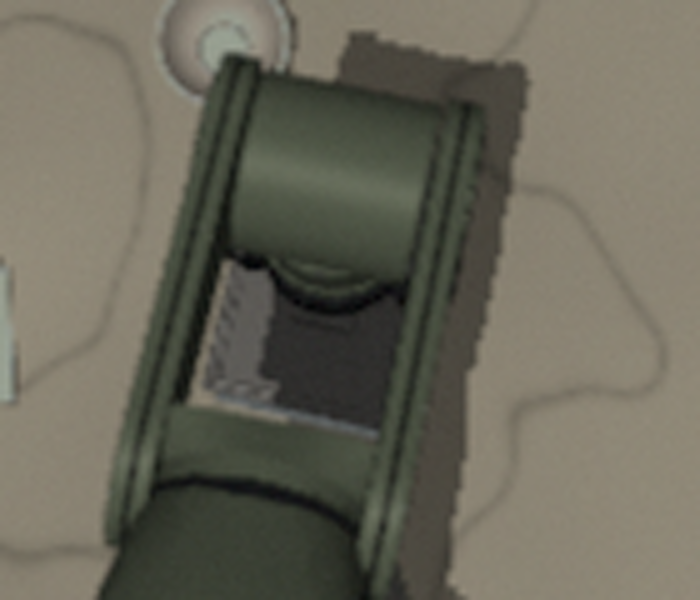

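```bash
cat > meas.py <<'E'
from h import *
def lidmeas(z,ang=-12.0,center=(.58,-.022)):
    W=cloud(load('scene')); t=np.deg2rad(ang); ex=np.array([np.cos(t),np.sin(t)]); ey=np.array([-ex[1],ex[0]])
    m=(np.hypot(W[...,0]-center[0],W[...,1]-center[1])<.13)&(abs(W[...,2]-z)<.006)
    m[:, :]&=True
    P=W[m]; A=np.c_[P[:,:2],np.ones(len(P))]
    for _ in range(3):
        c,*_r=np.linalg.lstsq(A,P[:,2],rcond=None); k=abs(A@c-P[:,2])<.003; A=A[k];P=P[k]
    d=P[:,:2]-np.array(center); x=d@ex; y=d@ey
    r=cv2.minAreaRect(P[:,:2].astype(np.float32)*1000)
    print('n',len(P),'plane slope',c.round(4),'z mid',np.median(P[:,2]).round(4),'x',np.percentile(x,[0,.5,99.5,100]).round(4),'y',np.percentile(y,[0,.5,99.5,100]).round(4))
    print('rect',np.round(r[0],1),np.round(r[1],1),round(r[2],2))
    return P
E
python3 - <<'E'
from meas import *
c=(.5804,-.0207)
print('lid');lidmeas(.1115,center=c)
f=load('scene'); W=cloud(f); 
# box: near wall & left side rim from present picture
m=(np.hypot(W[...,0]-c[0],W[...,1]-c[1])<.12)&(W[...,2]>.055)&(W[...,2]<.075)
print(m.sum())
# initial rim extents in same frame
E
```

```text
lid
n 1224 plane slope [-0.001  -0.0003  0.113 ] z mid 0.1125 x [-0.0761 -0.0735  0.0803  0.0825] y [-0.06   -0.0594  0.0572  0.0582]
rect [583.3 -22.2] [118.1 158.7] 77.91
149
```

```bash
python3 - <<'E'
from meas import *
b=np.array([.580,-.0224])
manip.line_to([*b,.055],velocity=.08)
f=grab('scene');save(cv2.resize(f['img'][210:310,280:380],None,fx=6,fy=6,interpolation=cv2.INTER_CUBIC),'hover3.png')
s=manip.get_state(); print(s['time_s'],s['eef_pos'],s['ft_force'])
lidmeas(.0815,center=(.5804,-.0207))
def proj(P):
    c=f['view']@np.append(P,1); q=f['K']@c[:3]; return (q[:2]/q[2]).round(1)
t=np.deg2rad(-12); Rm=np.array([[np.cos(t),-np.sin(t)],[np.sin(t),np.cos(t)]])
for sx,sy in((1,1),(1,-1),(-1,1),(-1,-1)):
    q=Rm@[.075*sx,.055*sy]; l=Rm@[.079*sx,.059*sy]
    c=np.array([.5804,-.0207])
    print(sx,sy,'rim',proj([*(c+q),.06]),'base',proj([*(c+q),0]),'lid',proj([*(c+l),.0815]), ((proj([*(c+q),.06])-[280,210])*6).round(),((proj([*(c+l),.0815])-[280,210])*6).round())
E
```

```text
12.6583 [ 0.57995523 -0.02239262  0.05471624] [-0.07724583  0.06596341 -1.43843884]
n 1169 plane slope [ 0.0008 -0.0008  0.081 ] z mid 0.0815 x [-0.0804 -0.0745  0.079   0.081 ] y [-0.0592 -0.0587  0.058   0.0588]
rect [580.7 -20.9] [117.9 161.4] 77.87
1 1 rim [355.9 273.6] base [355.  287.6] lid [358.1 269.4] [455. 382.] [469. 356.]
1 -1 rim [312.6 277.8] base [313.3 291.7] lid [310.9 273.9] [196. 407.] [185. 383.]
-1 1 rim [347.2 230.5] base [346.7 244.9] lid [348.7 223.9] [403. 123.] [412.  83.]
-1 -1 rim [307.4 234.1] base [308.2 248.5] lid [305.5 227.8] [164. 145.] [153. 107.]
```

View pics/hover3.png

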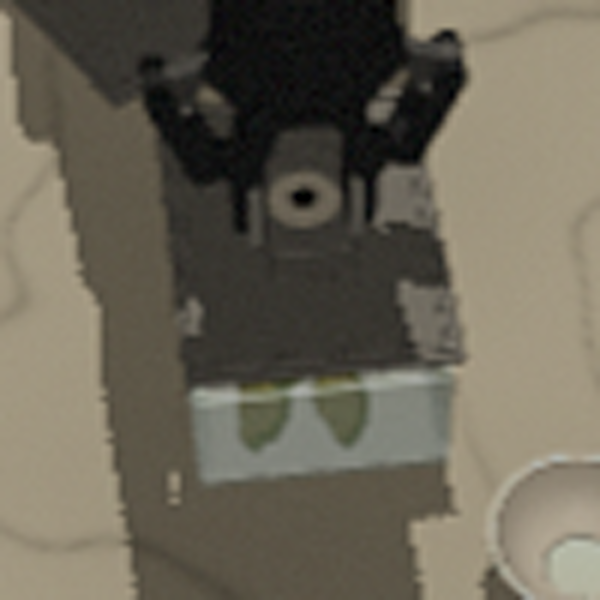

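The lid is level and within about 1 mm of the box centre. Next I lower it with contact sensing. A seated lid should stop near TCP 0.0395, and a misfit would stop near 0.0495.

```bash
python3 - <<'E'
from meas import *
b=np.array([.580,-.0224])
c=manip.line_to([*b,.036],velocity=.03,contact_N=6)
s=manip.get_state(); print(c,s['time_s'],s['eef_pos'],s['ft_force'],s['torque'])
f=grab('scene');save(cv2.resize(f['img'][210:310,280:380],None,fx=6,fy=6,interpolation=cv2.INTER_CUBIC),'ins.png')
lidmeas(s['eef_pos'][2]+.0265,center=(.5804,-.0207))
E
```

```text
True 13.1917 [ 0.58000863 -0.0223958   0.03928831] [-0.45401086 -0.18744584  3.98893973] [ 0.04107031  0.0503919  -0.03715367]
n 1143 plane slope [-0.0007 -0.0009  0.0671] z mid 0.0667 x [-0.078  -0.0727  0.0801  0.0811] y [-0.0593 -0.0589  0.058   0.0587]
rect [581.9 -21.4] [117.9 159. ] 77.79
```

View pics/ins.png

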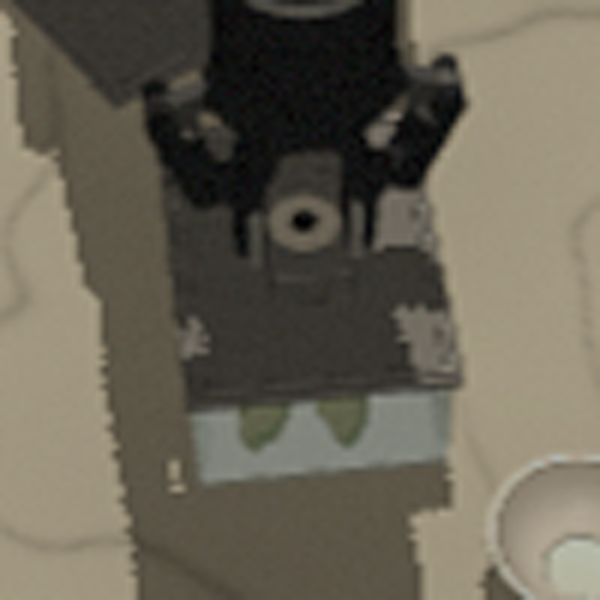

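The lid is seated: it stopped at 0.0393, and its plate top at 0.067 is level (expected 0.066). I'll press it a little more, release, and go to the pump.

```bash
python3 - <<'E'
from meas import *
b=np.array([.580,-.0224])
c=manip.line_to([*b,.033],velocity=.03,contact_N=8)
s=manip.get_state(); print(c,s['time_s'],s['eef_pos'],s['ft_force'],s['torque'])
manip.move_gripper(.66)
s=manip.get_state(); print(s['eef_pos'],s['ft_force'],s['width'])
manip.line_to([*b,.17],velocity=.15)
manip.move_gripper(.95)
manip.move_to([.553,.2215,.175],down(np.pi/2))
for n in('scene','top'): f=grab(n)
s=manip.get_state(); print(s['time_s'],s['eef_pos'],s['ft_force'],s['width'])
lidmeas(.066,center=(.5804,-.0207))
f=load('scene');save(cv2.resize(f['img'][150:320,270:470],None,fx=3.5,fy=3.5,interpolation=cv2.INTER_CUBIC),'pre.png')
W=cloud(load('top'));m=(np.hypot(W[...,0]-.58,W[...,1]+.022)<.12)
for lo,hi in((.062,.072),(.077,.09)):
    k=m&(W[...,2]>lo)&(W[...,2]<hi); print(k.sum(),cv2.minAreaRect(W[k][:,:2].astype(np.float32)*1000))
k=m&(W[...,2]>.062)&(W[...,2]<.071); P=W[k];print('T plane',np.linalg.lstsq(np.c_[P[:,:2]-[.58,-.022],np.ones(len(P))],P[:,2],rcond=None)[0])
E
```

```text
True 13.45 [ 0.57987648 -0.02237618  0.03931226] [-1.50593873  0.19573975  5.04617807] [0.06575257 0.04264128 0.00069885]
[ 0.57899598 -0.02218737  0.03823658] [-0.3368054  -0.22795906 -0.45313729] 0.6588560770360281
16.2583 [0.55358432 0.21983128 0.17493842] [-0.47847999  0.26429411  0.06892841] 0.9460061255307641
n 1578 plane slope [-0.0013  0.0016  0.0675] z mid 0.0667 x [-0.0792 -0.0767  0.0796  0.0819] y [-0.0592 -0.0588  0.0578  0.0589]
rect [581.7 -21.2] [118.  161.1] 77.95
1627 ((580.4087524414062, -24.451019287109375), (117.60881042480469, 158.02798461914062), 77.91220092773438)
252 ((580.5265502929688, -24.521404266357422), (35.79474639892578, 60.301856994628906), 77.33775329589844)
T plane [-1.54081979e-03 -3.86472707e-05  6.57061637e-02]
```

View pics/pre.png

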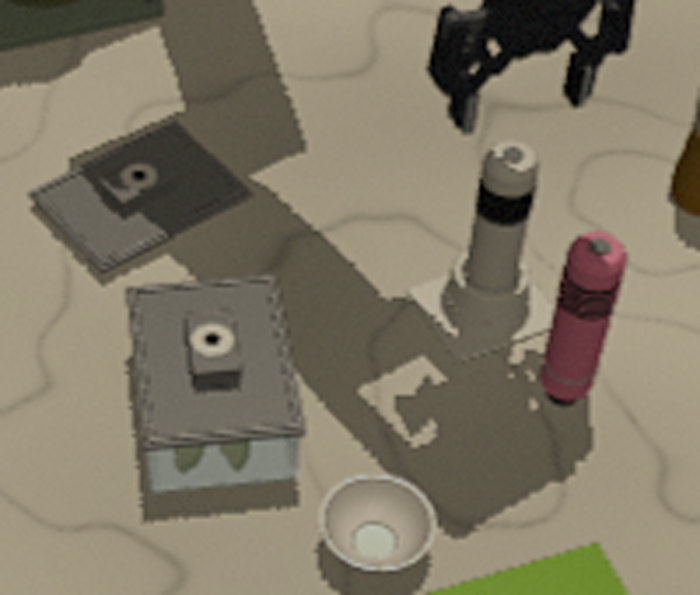

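The lid sits flat and level, with plane slope below 0.002 in both cameras. Next I descend over the white pump with jaws along y, clear of the pink one.

```bash
python3 - <<'E'
from meas import *
c=manip.line_to([.5525,.222,.086],velocity=.1,contact_N=5)
s=manip.get_state(); print(c,s['time_s'],s['eef_pos'],s['ft_force'],s['width'])
f=grab('scene');save(cv2.resize(f['img'][150:300,340:500],None,fx=4,fy=4,interpolation=cv2.INTER_CUBIC),'p1.png')
if not c:
    manip.move_gripper(0,effort=50)
    s=manip.get_state(); print(c,s['time_s'],s['eef_pos'],s['ft_force'],s['torque'],s['width'])
    f=grab('scene');save(cv2.resize(f['img'][150:300,340:500],None,fx=4,fy=4,interpolation=cv2.INTER_CUBIC),'p2.png')
E
```

```text
False 17.3 [0.55329005 0.22218249 0.08684896] [0.60669552 0.22402482 0.20463217] 0.948320549906515
False 17.8 [0.552962   0.22238102 0.08670287] [-0.24331566  1.16418829  2.85733293] [0.14404303 0.10981032 0.01098914] 0.4809879326848513
```

View pics/p2.png

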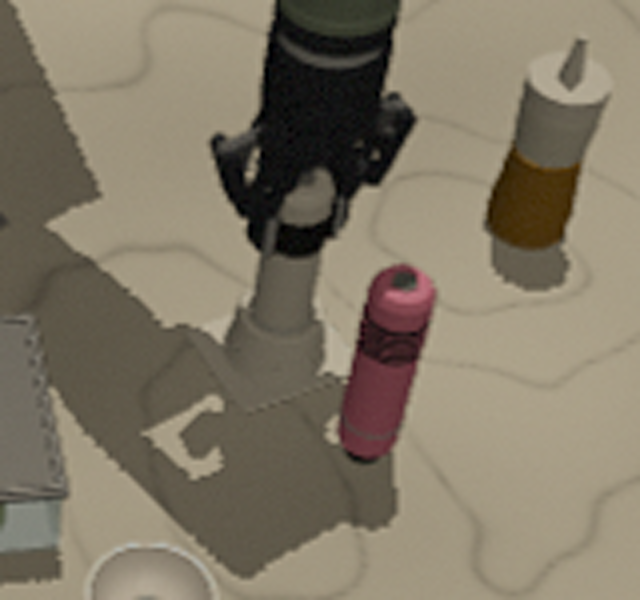

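```bash
python3 - <<'E'
from meas import *
manip.line_to([.5528,.2222,.195],velocity=.1)
s=manip.get_state(); print(s['time_s'],s['eef_pos'],s['ft_force'],s['torque'],s['width'])
manip.line_to([.580,-.0224,.195],velocity=.15)
manip.sleep(.3)
s=manip.get_state(); print(s['time_s'],s['eef_pos'],s['ft_force'],s['torque'],s['width'])
for n in('scene','top'): f=grab(n)
f=load('scene');save(cv2.resize(f['img'][130:310,250:430],None,fx=3.3,fy=3.3,interpolation=cv2.INTER_CUBIC),'ph.png')
W=cloud(f)
m=(np.hypot(W[...,0]-.58,W[...,1]+.022)<.045)&(W[...,2]>.11)&(W[...,2]<.225)
for z0 in np.arange(.108,.225,.006):
    k=m&(abs(W[...,2]-z0-.003)<.003); q=W[k]
    if len(q): print(z0.round(3),len(q),'y',q[:,1].min().round(4),q[:,1].max().round(4),'xmax',q[:,0].max().round(4),'u',np.nonzero(k)[1].min(),np.nonzero(k)[1].max(),np.nonzero(k)[0].max())
E
```

```text
19.0917 [0.5520805  0.22201862 0.19387231] [-0.6505093   0.26431013 -2.44272675] [-0.08209831  0.02296215  0.04292749] 0.4836348513391981
21.1833 [ 0.57999482 -0.02202743  0.19502997] [-0.51248197  0.37969517 -3.39841358] [-0.01424578 -0.03836519  0.0423155 ] 0.4789856176488723
0.114 12 y -0.0294 -0.0118 xmax 0.592 u 328 335 242
0.12 2 y -0.0321 -0.0286 xmax 0.5901 u 327 329 241
0.126 5 y -0.0378 -0.0203 xmax 0.5971 u 325 333 240
0.132 21 y -0.04 -0.0008 xmax 0.5997 u 323 339 240
0.138 33 y -0.0403 -0.0015 xmax 0.6006 u 323 339 238
0.144 25 y -0.0405 -0.0015 xmax 0.5998 u 323 339 237
0.15 25 y -0.0405 -0.0021 xmax 0.6002 u 323 339 235
0.156 31 y -0.0413 -0.0016 xmax 0.6019 u 323 339 234
0.162 24 y -0.0405 -0.0022 xmax 0.6 u 323 339 232
0.168 32 y -0.0403 -0.001 xmax 0.602 u 323 339 230
0.174 29 y -0.04 -0.002 xmax 0.6018 u 324 339 229
0.18 26 y -0.0404 -0.0017 xmax 0.6015 u 323 339 227
0.186 31 y -0.0408 -0.0018 xmax 0.6009 u 323 339 225
0.192 22 y -0.0409 -0.0019 xmax 0.5998 u 323 339 223
0.198 33 y -0.0409 -0.0028 xmax 0.6019 u 322 339 222
0.204 31 y -0.0411 -0.0021 xmax 0.6012 u 323 339 220
0.21 34 y -0.0402 -0.0028 xmax 0.6011 u 323 339 218
0.216 28 y -0.0406 -0.0022 xmax 0.6016 u 323 339 216
0.222 14 y -0.0471 0.0003 xmax 0.6011 u 321 340 215
```

View pics/ph.png

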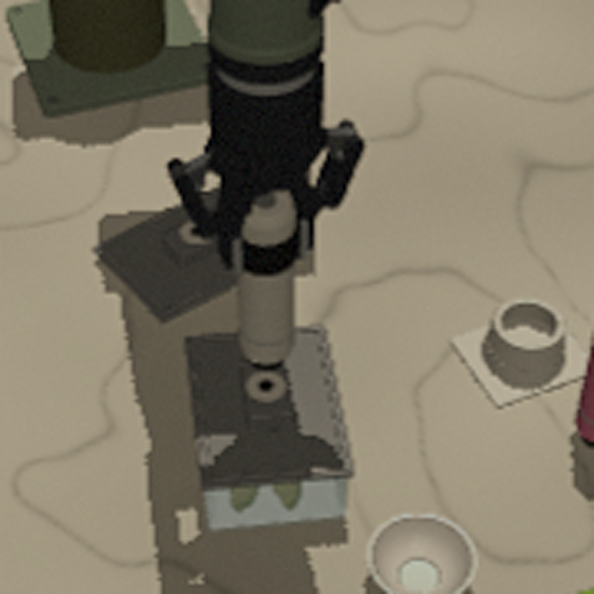

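```bash
python3 - <<'E'
from meas import *
from scipy.optimize import least_squares
f=load('scene');W=cloud(f)
m=(np.hypot(W[...,0]-.58,W[...,1]+.022)<.03)&(W[...,2]>.135)&(W[...,2]<.192)
P=W[m]; r=least_squares(lambda p:np.hypot(P[:,0]-p[0]-p[2]*(P[:,2]-.16),P[:,1]-p[1]-p[3]*(P[:,2]-.16))-.021,[.58,-.022,0,0],loss='soft_l1',f_scale=.001)
print('axis S at .16',r.x.round(4),'rms',np.sqrt(np.mean(r.fun**2)))
# valve ring: centroid of dark dot by enlarged crop
Vi=np.linalg.inv(f['view']);C=Vi[:3,3]
def ray(u,v,z):
    d=Vi[:3,:3]@np.linalg.inv(f['K'])@[u,v,1]; return C+d*(z-C[2])/d[2]
print('valve S',ray(330.6,247.0,.0847).round(4))
save(cv2.resize(f['img'][222:262,305:355],None,fx=14,fy=14,interpolation=cv2.INTER_CUBIC),'valve.png')
E
```

```text
axis S at .16 [ 5.781e-01 -1.960e-02  5.000e-04 -9.200e-03] rms 0.0012069175650848015
valve S [ 0.5805 -0.021   0.0847]
```

View pics/valve.png

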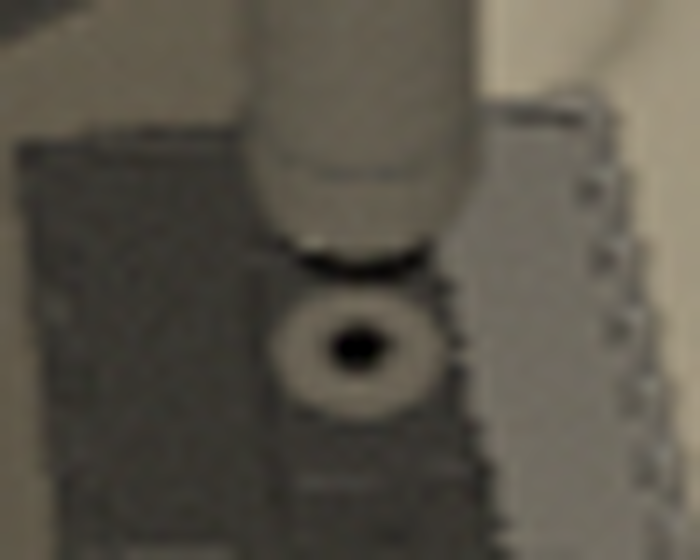

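```bash
cat > pm.py <<'E'
from meas import *
from scipy.optimize import least_squares
def axis(f,z0,z1,zr,c=(.58,-.022)):
    W=cloud(f); m=(np.hypot(W[...,0]-c[0],W[...,1]-c[1])<.03)&(W[...,2]>z0)&(W[...,2]<z1); P=W[m]
    r=least_squares(lambda p:np.hypot(P[:,0]-p[0],P[:,1]-p[1])-.021,[*c],loss='soft_l1',f_scale=.001)
    return r.x
E
python3 - <<'E'
from pm import *
manip.line_to([.5815,-.0234,.170],velocity=.08); manip.sleep(.3)
f=grab('scene'); s=manip.get_state(); print(s['time_s'],s['eef_pos'],s['ft_force'])
print(axis(f,.11,.165,.13))
save(cv2.resize(f['img'][222:266,302:358],None,fx=13,fy=13,interpolation=cv2.INTER_CUBIC),'v2.png')
def proj(P):
    c=f['view']@np.append(P,1); q=f['K']@c[:3]; return q[:2]/q[2]
for z in(.0847,.0893): print(z,((proj([.5805,-.021,z])-[302,222])*13).round())
E
```

```text
22.1 [ 0.58177978 -0.02345324  0.17047152] [ 0.35567535  0.03622348 -2.6448131 ]
[ 0.58022691 -0.02111067]
0.0847 [372. 325.]
0.0893 [372. 310.]
```

View pics/v2.png

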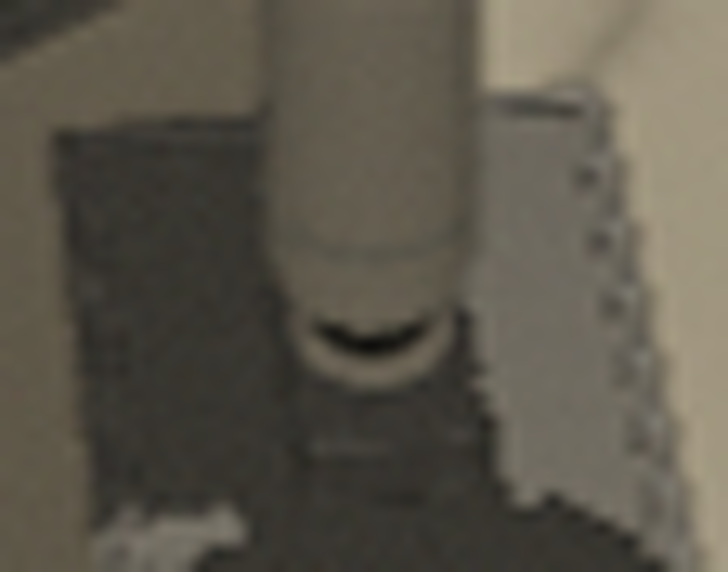

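The pump axis at (0.5802, -0.0211) and the valve at (0.5805, -0.0210), both in the scene camera's frame, agree within 0.5 mm. I'll touch down and press by force.

```bash
python3 - <<'E'
from pm import *
def fz(n=8):
    v=[]
    for _ in range(n): manip.sleep(.03); s=manip.get_state(); v.append(s['ft_force'][2])
    return np.mean(v).round(2),np.std(v).round(2),s['eef_pos'].round(4),s['width']
print('base',fz())
p=[.5815,-.0234]
for z in(.167,.165,.163,.161,.1595):
    manip.line_to([*p,z],velocity=.03); manip.sleep(.15); print(z,fz())
    if z==.1595: print(manip.get_state()['time_s'])
f=grab('scene');grab('top');print(axis(f,.105,.16,.13))
save(cv2.resize(f['img'][222:266,302:358],None,fx=13,fy=13,interpolation=cv2.INTER_CUBIC),'v3.png')
lidmeas(.066,center=(.5804,-.0207))
E
```

```text
base (np.float64(-2.54), np.float64(0.43), array([ 0.5815, -0.0234,  0.1701]), 0.4821231276077163)
0.167 (np.float64(-2.93), np.float64(0.27), array([ 0.5816, -0.0234,  0.1671]), 0.48025441923021844)
0.165 (np.float64(-2.63), np.float64(0.43), array([ 0.5815, -0.0234,  0.165 ]), 0.4799554201726632)
0.163 (np.float64(-0.88), np.float64(0.22), array([ 0.5817, -0.0234,  0.1632]), 0.4793677951106087)
0.161 (np.float64(1.02), np.float64(0.43), array([ 0.5817, -0.0234,  0.1612]), 0.4837070405495807)
0.1595 (np.float64(2.26), np.float64(0.52), array([ 0.5817, -0.0234,  0.1596]), 0.480931224181335)
25.7
[ 0.58008967 -0.02124458]
n 1425 plane slope [-0.0037 -0.0002  0.0688] z mid 0.0666 x [-0.078  -0.0755  0.08    0.0811] y [-0.0593 -0.0588  0.0581  0.0588]
rect [582.  -21.4] [117.9 159.2] 77.8
```

View pics/v3.png

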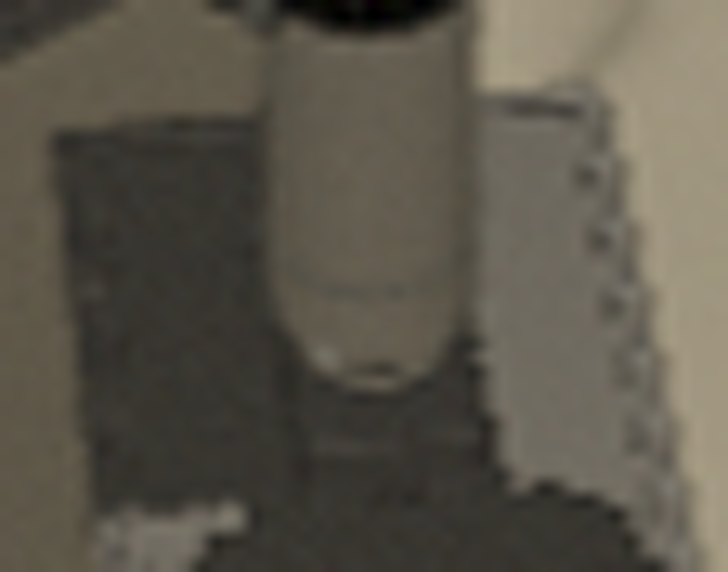

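```bash
python3 - <<'E'
from pm import *
for _ in range(3):
    v=[]
    for _ in range(12): manip.sleep(.03); s=manip.get_state(); v.append(s['ft_force'][2])
    print(np.mean(v).round(2),s['eef_pos'],s['time_s'],s['torque'].round(3))
f=grab('scene'); save(f['img'],'final.png')
workorder.hand_in()
E
```

```text
2.37 [ 0.58160599 -0.02344071  0.15956511] 26.2 [-0.018 -0.268  0.027]
2.92 [ 0.58155247 -0.02342684  0.15953938] 26.6 [-0.037 -0.305  0.015]
2.64 [ 0.58154887 -0.02341858  0.15950525] 27.0 [-0.083 -0.321  0.035]
the job is handed in; nothing more can be done
```

View pics/final.png

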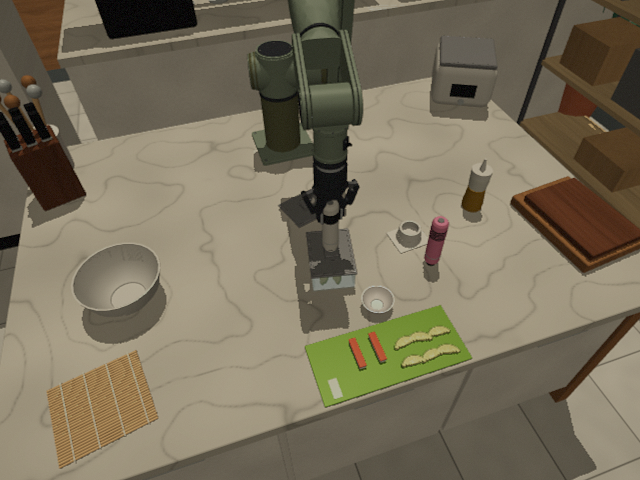

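I seated the right-hand lid on the box, drew the white pump out of its dock, and handed the job in at about 27 s with the pump still gripped and pressed on the valve.

**Last checks:**
- **Lid:** Its plate top measured 0.0666 m (0.066 m expected). Both cameras showed it level to 0.002 after I released it. The last fit, with the pump partly hiding the lid, gave a slope of 0.0037, which I took as noise.
- **Pump position:** The pump is upright, and its axis is within about 0.5 mm of the valve in the scene camera.
- **Cup squeeze:** The cup touched down at TCP z of about 0.1647, and I pressed to 0.1595. The force rose by about 5 N, so the squeeze is about 5 of its 10 mm. The reading held steady for just over a second before hand-in.
- **Bystanders:** The bottle, tub and dish look unmoved in the final picture, and so does the pink pump. I judged this by eye only.

**What disagreed:**
- **Fingertip position:** The real fingertips sit about 31 mm above the reported TCP. My first lid grasp therefore closed on air above the bar and moved nothing. I measured the offset by camera and by touching the plate, and allowed for it from then on.
- **Cameras:** The two cameras differ by about 3 mm in y. I averaged them to place the grasps, then lined up both the lid and the pump by comparing them with their targets in the scene camera.

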